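Weigh the foil rolls on the counter balance

ROBOT

A 7-joint arm with a two-finger parallel gripper is mounted at the origin on a cart in front of the work surface, level with it; the furniture and walls round the work are solid. World frame = base frame: x ahead of the robot, y to its left, z up, the work surface at z = 0. Lengths are in m, angles in degrees, forces in N, time in s.
With the tool pointing down it reaches from about 0.425 to 0.875 m from the base axis. Payload 4.7 kg.
Tool frame: the origin (TCP) lies between the finger pads; the fingertips stand 17 mm ahead of it and the grasp point (between the pads) lies 2 mm behind it; z points along the fingers, y is the line along which they close (so a half turn about z gives the same grasp; the last joint's range is limited). The gripper opens to 87 mm and grips with 3 to 60 N. Pads are 19 mm wide; open, the fingers measure 117 mm over their backs; the gripper's body (75 mm by 190 mm) begins 51 mm behind the grasp point.
Start: joints at [73.459, 18.392, -4.016, 83.108, 1.295, 78.541, -3.26], TCP at [0.194, -0.62, 0.24] pointing down, gripper open.
Joint ranges: [-163.93, 163.93], [-17.29, 119.83], [-79.2, 71.16], [3.27, 140.29], [-89.18, 269.18], [5.43, 117.66], [-154.24, 154.24]. Speed limits (degrees/s): [147.25, 147.25, 180, 180, 180, 180, 180].

INTERFACE

Orientations are given as [roll, pitch, yaw] about the fixed x, y, z axes, in that order (R = Rz(yaw) Ry(pitch) Rx(roll)).
In Python, from cell import env, cams gives the robot as it stands.
- The arm moves only by the shell command python3 -m pendant 'ROWS' [FORCE]. ROWS is JSON, a list of rows, each an object of numbers: "tx", "ty", "tz": the shift along the tool's x, y, z each as a share of 0.05 m, from -1 to 1; "spin": the turn about the tool's z as a share of 4 degrees, from -1 to 1; "claw": the closure, from 0 (fully open) to 1 (shut). A call has 1 to 10 rows; each row shifts and turns the commanded pose from where the row before left it, along the tool's axes as they then stand; what a row does not reach is not made up. A row lasts 1/8 s, in which the tool goes at most 62.5 mm and 10.7 degrees, less where a joint would pass 70% of its speed; a pose out of reach is approached as far as the arm can. A call with a number of a shift or a turn outside -1 to 1 is refused whole. A call with a gripper value outside its range is refused whole. The fingers move at their own pace and stop on an object; FORCE is the grip in N (left out, the last holds). Time passes only in rows, so rows that do not move let the fingers close. It gives the time, the measured TCP pose, the force, the opening and the grip force at its end, in the units of the state.
- env.get_obs(): the state, without advancing time (a new reading comes with each control period).
- cams.read_camera(name): name is "side" or "top"; returns the picture (420x560x3 uint8, red, green, blue); there is no depth.
- cams.camera_info(name): a dict with "fx", "fy", "cx", "cy" (pixels), "rvec" (rotation vector, rad) and "tvec" (3), from world to camera coordinates, as OpenCV has them. Camera axes: x right, y down, z forward; pixel columns grow to the right and rows downward; lengths in m; the calibration is good to about 2 mm. A picture is of the moment at which its call begins. camera_info takes no time and is no camera call.
- env.sign_off(): hands the job in; it is judged then, once.
The state is a dict: "time_s": time; "qpos": joint angles; "joint_velocities": joint speeds; "effort": joint torques, N m; "tool_pos": TCP position; "tool_rot": TCP orientation; "force": force on the tool from outside, world axes, zero at the start; "wrist_torque": the same for the moment, N m; "grip_width": finger opening in m; "grasp_force": force on a finger pad.
Only numpy, scipy, OpenCV 4.12 (cv2) and the standard library are available. Lean on these libraries where they do the work, as an engineer would, in place of code of your own. Each camera call takes 0.05 s, during which the arm holds its last target. There are 200 camera calls.

TASK

Weigh the foil rolls: first stack every foil roll on the upright wooden spindle of the balance's left-hand pan, all the way down, then put counterweights in the rectangular right-hand pan until the beam floats level, and leave it loaded and level. Leave the tea canister, the pepper mill and the lemon alone.

Things in the scene. Friction and masses are not known exactly. Their poses are not given: they have to be found in the camera images.
- balance: Green counter balance, fixed; place and yaw vary. Origin: centre of its underside. Its +y runs along the beam to the round pan with the spindle (robot's left), -y to the rectangular pan. Pan centres are 115 mm either side; the pans stay horizontal. Between them a white dial plate (34 mm wide, top 115 mm up) with a red zero mark and a black pointer. Foot 100 x 270 mm, 30 mm high
- beam (a joint): Tilt of the brass beam in rad: 0 is level, positive when the spindle pan (left) is down. Stops at -0.125 and +0.125. Near level each 100 g of surplus tilts it by 0.06 and moves each pan 7 mm; over about 200 g it rests on the stop. Settles within about a second; level when empty
- spindle_foot (a point): Foot of the upright wooden spindle, on the floor of the round steel pan (128 mm across, flat), at the pan's centre; moves with the pan, 77 mm above the worktop when level. The spindle is 16 mm thick and 140 mm tall above this point, the last 10 mm tapering to a blunt tip; it has room for four rolls
- weight_pan_floor (a point): Centre of the inner floor of the rectangular steel pan for the counterweights; moves with the pan, 77 mm above the worktop when level. Inside it measures 132 mm along the balance's x and 162 mm along its y; the rim stands 14 mm above the floor. Wall cupboards hang behind the work, 0.58 m ahead of the robot and beyond, from 0.49 m above the worktop up
- big_roll_a: Big roll of aluminium foil on a cardboard core, 64 mm across, 32 mm high, standing on end, with a 26 mm hole right through along its z; 200 g. Origin: centre of its underside; z up. May be absent
- big_roll_b: Big roll of aluminium foil on a cardboard core, 64 mm across, 32 mm high, standing on end, with a 26 mm hole right through along its z; 200 g. Origin: centre of its underside; z up. May be absent
- small_roll_a: Small roll of aluminium foil on a cardboard core, 48 mm across, 32 mm high, standing on end, with a 26 mm hole right through along its z; 100 g. Origin: centre of its underside; z up. May be absent
- small_roll_b: Small roll of aluminium foil on a cardboard core, 48 mm across, 32 mm high, standing on end, with a 26 mm hole right through along its z; 100 g. Origin: centre of its underside; z up. May be absent
- weight_200: Dark steel counterweight, 200 g: a round body 46 mm across and 16 mm high, a thin neck and on top a round knob 25 mm across (its straight side from 36 to 49 mm up), 54 mm high in all. Origin: centre of its underside; z up. It starts upright on the worktop, right of the balance
- weight_100a: Brass counterweight, 100 g: a round body 42 mm across and 12 mm high, a thin neck and on top a round knob 22 mm across (its straight side from 30 to 43 mm up), 48 mm high in all. Origin: centre of its underside; z up. It starts upright on the worktop, right of the balance
- weight_100b: Brass counterweight, 100 g: a round body 42 mm across and 12 mm high, a thin neck and on top a round knob 22 mm across (its straight side from 30 to 43 mm up), 48 mm high in all. Origin: centre of its underside; z up. It starts upright on the worktop, right of the balance
- weight_100c: Brass counterweight, 100 g: a round body 42 mm across and 12 mm high, a thin neck and on top a round knob 22 mm across (its straight side from 30 to 43 mm up), 48 mm high in all. Origin: centre of its underside; z up. It starts upright on the worktop, right of the balance
- weight_100d: Brass counterweight, 100 g: a round body 42 mm across and 12 mm high, a thin neck and on top a round knob 22 mm across (its straight side from 30 to 43 mm up), 48 mm high in all. Origin: centre of its underside; z up. It starts upright on the worktop, right of the balance
- tea_canister: Bystander: square purple tea canister with a wooden lid, 82 x 82 x 115 mm, behind the balance. Origin: centre of its underside
- pepper_mill: Bystander: dark wooden pepper mill, 58 mm across, 170 mm tall, behind the balance. Origin: centre of its underside
- lemon: Bystander: yellow lemon, 71 x 53 x 51 mm, behind the counterweights. Origin: its underside
Mind the look-alikes: they are no part of the job. What is shaped like the big_roll_b but blue or orange is not meant.

How it is judged:
By the outcome, as a careful person would: the job done as asked, in the order asked, and still so for the second after the job is handed in, with the robot touching nothing.
Of big_roll_a, big_roll_b, small_roll_a, small_roll_b only 3 to 4 are there at a start; the rules pass over those that are not, and their reading is None.
At some moment in a run one of big_roll_a, big_roll_b, small_roll_a, small_roll_b, weight_200, weight_100a, weight_100b, weight_100c, weight_100d may be knocked a few centimetres aside while the robot is not near it.
It also fails if it takes over 210 s, if anything falls off the work surface, if the arm or the gripper's body presses on something with over 40 N, if the wrist force passes 120 N, or if a joint passes its speed limit or range.

## Working session

There is one attempt and no reset: what is moved stays moved. The work goes in short steps, Python scripts to look and compute and a shell command to move; the robot and the scene stay as the last step left them, time stands still between calls to the robot, and variables do not carry over. Pictures are saved under pics/ and viewed, at most 14 in all, crops included, and the job is handed in when it is done.

```bash
ls; mkdir -p pics
cat > h.py <<'E'
import numpy as np, cv2
from cell import env, cams
def snap(n,f):
    im=cams.read_camera(n); cv2.imwrite('pics/'+f,im[:,:,::-1]); return im
def ray(n,u,v,z):
    c=cams.camera_info(n); R,_=cv2.Rodrigues(np.array(c['rvec'],float)); t=np.array(c['tvec'],float).ravel()
    o=-R.T@t; d=R.T@np.array([(u-c['cx'])/c['fx'],(v-c['cy'])/c['fy'],1])
    return o+d*(z-o[2])/d[2]
def pix(n,p):
    c=cams.camera_info(n); K=np.array([[c['fx'],0,c['cx']],[0,c['fy'],c['cy']],[0,0,1]],float)
    return cv2.projectPoints(np.array(p,float).reshape(-1,1,3),np.array(c['rvec'],float),np.array(c['tvec'],float),K,None)[0].reshape(-1,2)
E
python3 - <<'E'
from h import *
snap('top','top0.png');snap('side','side0.png')
for n in('top','side'):
    c=cams.camera_info(n);R,_=cv2.Rodrigues(np.array(c['rvec'],float));print(n,c['fx'],-R.T@np.array(c['tvec']).ravel(),R[2])
o=env.get_obs();print(o['tool_pos'],o['tool_rot'],o['force'])
E
```

```text
pics
top 459.11782334575304 [0.39611919 0.16421665 1.62228691] [ 0.11560098 -0.01539144 -0.99317648]
side 451.3835085960133 [-0.20875335 -1.25882282  0.76813293] [ 0.4384336   0.80581621 -0.39804048]
[ 0.19362626 -0.62001307  0.23856199] [-1.79902092e+02  6.13076422e-03  1.73494377e+01] [-0.31294828 -0.27602616 -0.07011369]
```

View pics/top0.png

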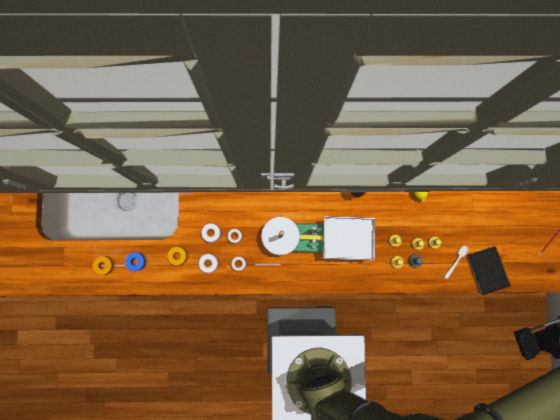

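View pics/side0.png

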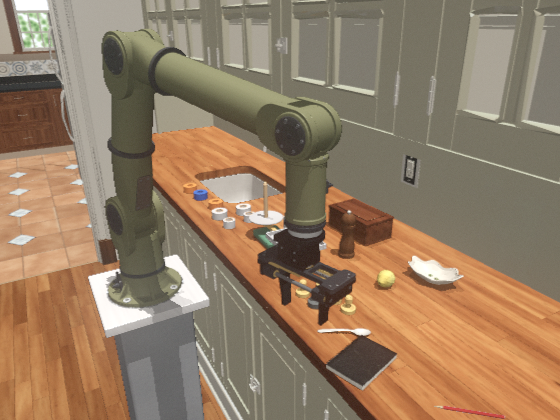

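Top view: four silver rolls at (210,233), (235,236), (207,263) and (238,264). The look-alikes are blue (135,262) and orange (103,265), (177,256). Round pan with spindle at (281,236), rectangular pan at (348,239). Brass weights at (395,241), (418,244), (435,242), (397,262), dark weight at (415,261). I choose the silver ones; the close crop below checks that.

Run:
```python
from h import *
im=cv2.imread('pics/top0.png')
cv2.imwrite('pics/crop0.png',cv2.resize(im[205:290,185:455],None,fx=2.95,fy=2.95,interpolation=cv2.INTER_CUBIC))
hsv=cv2.cvtColor(im,cv2.COLOR_BGR2HSV)
def blobs(m,lo,name,z):
    n,l,s,c=cv2.connectedComponentsWithStats(m.astype(np.uint8))
    for i in range(1,n):
        if s[i,4]>lo and 205<c[i,1]<285:
            x,y,w,h=s[i,:4]; u,v=x+(w-1)/2,y+(h-1)/2
            print(name,c[i].round(1),(u,v),s[i,2:],ray('top',u,v,z).round(4))
H,S,V=cv2.split(hsv)
roi=np.zeros(H.shape,bool);roi[205:285,190:440]=1
blobs((S<70)&(V>100)&roi,60,'silver',.032)
blobs((H>20)&(H<35)&(S>90)&(V>90)&roi,25,'brass',.045)
blobs((S<130)&(V<95)&roi&(np.arange(560)[None]>380),25,'dark',.05)
```

```text
silver [280.2 235.6] (np.float64(280.0), np.float64(235.5)) [  39   38 1156] [0.4945 0.126  0.032 ]
silver [348.6 238.2] (np.float64(348.0), np.float64(238.0)) [  53   43 2153] [ 0.4847 -0.11    0.032 ]
silver [210.6 232.6] (np.float64(210.5), np.float64(233.0)) [ 20  19 226] [0.5044 0.3665 0.032 ]
silver [234.5 235.7] (np.float64(234.5), np.float64(235.5)) [ 14  14 102] [0.4953 0.2836 0.032 ]
silver [208.  263.1] (np.float64(208.0), np.float64(263.0)) [ 19  19 229] [0.4012 0.374  0.032 ]
silver [238.2 263.4] (np.float64(238.0), np.float64(263.5)) [ 15  14 102] [0.399  0.2711 0.032 ]
brass [310.5 237.1] (np.float64(311.0), np.float64(237.5)) [ 23   6 109] [0.4863 0.0197 0.045 ]
brass [395.2 240. ] (np.float64(395.0), np.float64(240.5)) [13 12 90] [ 0.4746 -0.27    0.045 ]
brass [434.5 241.8] (np.float64(434.0), np.float64(242.0)) [11 11 85] [ 0.4687 -0.4048  0.045 ]
brass [418.4 242.8] (np.float64(417.5), np.float64(243.5)) [12 12 80] [ 0.4638 -0.3474  0.045 ]
brass [397.2 261.5] (np.float64(396.5), np.float64(261.5)) [12 12 92] [ 0.4026 -0.2725  0.045 ]
dark [413.6 261.1] (np.float64(414.5), np.float64(261.0)) [12 11 85] [ 0.4039 -0.333   0.05  ]
```

View pics/crop0.png

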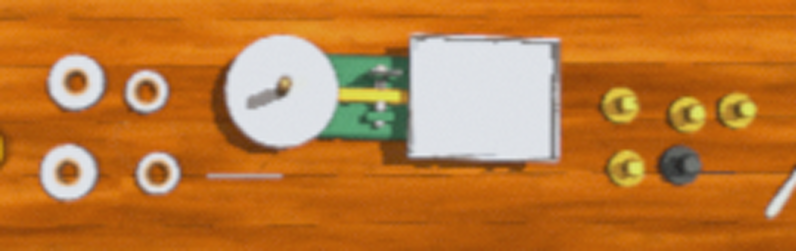

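The crop confirms four silver rolls with cardboard cores: two big on the left, two small on the right. The blue and orange ones lie further left. That makes 600 g, so every weight is needed. Next I measure the spindle and refine the heights, and turn the tool at the same time.

```bash
python3 - <<'E'
from h import *
for n,(u,v,z) in dict(bigA=(210.5,233,.016),smA=(234.5,235.5,.016),bigB=(208,263,.016),smB=(238,263.5,.016),b1=(395,240.5,.01),b3=(434,242,.01),b2=(417.5,243.5,.01),b4=(396.5,261.5,.01),d=(414.5,261,.01),pan=(280,235.5,.079),wpan=(348,238,.091)).items(): print(n,ray('top',u,v,z)[:2].round(4))
# spindle in side picture
im=cv2.imread('pics/side0.png');cv2.imwrite('pics/cropS.png',cv2.resize(im[165:260,175:345],None,fx=4.5,fy=4.5,interpolation=cv2.INTER_CUBIC))
p=ray('top',280,235.5,.079)
print(pix('side',[[p[0],p[1],.077],[p[0],p[1],.217]]),pix('top',[[p[0],p[1],.077],[p[0],p[1],.217]]))
E
python3 -m pendant '[{"spin":-1},{"spin":-1},{"spin":-1},{"spin":-1},{"spin":-1},{"spin":-1},{"spin":-1},{"spin":-1},{"spin":-1},{"spin":-1}]' 25
python3 -m pendant '[{"spin":-1},{"spin":-1},{"spin":-1},{"spin":-1},{"spin":-1},{"spin":-1},{"spin":-1},{"spin":-1},{"spin":-0.15},{"spin":0}]'
```

```text
bigA [0.5054 0.3686]
smA [0.4963 0.2848]
bigB [0.4013 0.3761]
smB [0.399  0.2722]
b1 [ 0.4763 -0.2796]
b3 [ 0.4703 -0.4175]
b2 [ 0.4653 -0.3588]
b4 [ 0.4028 -0.2822]
d [ 0.4041 -0.3457]
pan [0.4916 0.1272]
wpan [ 0.4814 -0.0999]
[[265.3249485  216.86075229]
 [264.4295883  181.73764292]] [[279.9859974  235.53679992]
 [281.0616397  232.70992867]]invalid input at $[0]: expected keys tx, ty, tz, spin, claw
invalid input at $[0]: expected keys tx, ty, tz, spin, claw
```

View pics/cropS.png

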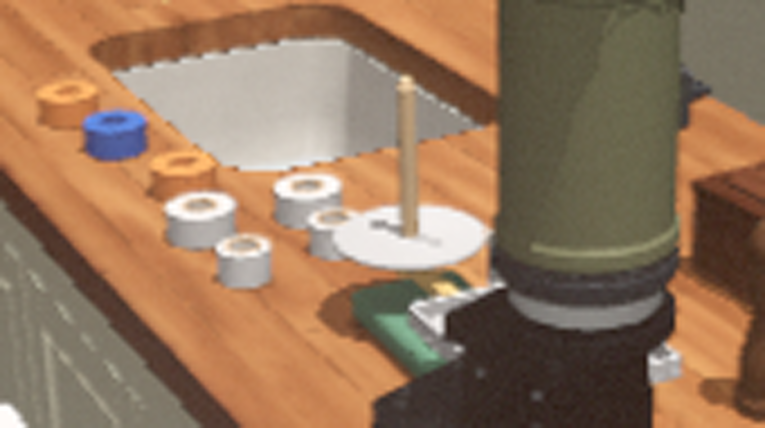

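The side crop shows the spindle tip at (265,182) and its foot at (266,217). Both agree with the projections from the top view, so the spindle is at (0.492, 0.127). The move was refused only because each row needs all the keys.

```bash
python3 -m pendant '[{"tx":0,"ty":0,"tz":0,"spin":-1,"claw":0},{"tx":0,"ty":0,"tz":0,"spin":-1,"claw":0},{"tx":0,"ty":0,"tz":0,"spin":-1,"claw":0},{"tx":0,"ty":0,"tz":0,"spin":-1,"claw":0},{"tx":0,"ty":0,"tz":0,"spin":-1,"claw":0},{"tx":0,"ty":0,"tz":0,"spin":-1,"claw":0},{"tx":0,"ty":0,"tz":0,"spin":-1,"claw":0},{"tx":0,"ty":0,"tz":0,"spin":-1,"claw":0},{"tx":0,"ty":0,"tz":0,"spin":-1,"claw":0},{"tx":0,"ty":0,"tz":0,"spin":-1,"claw":0}]' 25
python3 -m pendant '[{"tx":0,"ty":0,"tz":0,"spin":-1,"claw":0},{"tx":0,"ty":0,"tz":0,"spin":-1,"claw":0},{"tx":0,"ty":0,"tz":0,"spin":-1,"claw":0},{"tx":0,"ty":0,"tz":0,"spin":-1,"claw":0},{"tx":0,"ty":0,"tz":0,"spin":-1,"claw":0},{"tx":0,"ty":0,"tz":0,"spin":-1,"claw":0},{"tx":0,"ty":0,"tz":0,"spin":-1,"claw":0},{"tx":0,"ty":0,"tz":0,"spin":-1,"claw":0},{"tx":0,"ty":0,"tz":0,"spin":-0.16,"claw":0},{"tx":0,"ty":0,"tz":0,"spin":0,"claw":0}]'
```

```text
time_s: 1.35
tool_pos: [0.1937, -0.6202, 0.2389]
tool_rot: [-179.9, -0.0, 57.5]
force: [-0.1, 0.6, 0.6]
grip_width: 0.0871
grasp_force: 0.0
time_s: 2.6
tool_pos: [0.1937, -0.6203, 0.2392]
tool_rot: [-180.0, -0.0, 89.9]
force: [0.4, -0.1, -0.1]
grip_width: 0.0873
grasp_force: 0.0
```

```bash
python3 -m pendant '[{"tx":0.9,"ty":0.6,"tz":-0.05,"spin":0,"claw":0},{"tx":0.9,"ty":0.6,"tz":-0.05,"spin":0,"claw":0},{"tx":0.9,"ty":0.6,"tz":-0.05,"spin":0,"claw":0},{"tx":0.9,"ty":0.6,"tz":-0.05,"spin":0,"claw":0},{"tx":0.9,"ty":0.5,"tz":-0.05,"spin":0,"claw":0},{"tx":0.9,"ty":0.5,"tz":-0.05,"spin":0,"claw":0},{"tx":0.9,"ty":0.5,"tz":-0.05,"spin":0,"claw":0},{"tx":0.9,"ty":0.5,"tz":-0.05,"spin":0,"claw":0},{"tx":0.9,"ty":0.5,"tz":-0.05,"spin":0,"claw":0},{"tx":0.9,"ty":0.5,"tz":-0.05,"spin":0,"claw":0}]'
python3 -m pendant '[{"tx":1,"ty":0,"tz":0,"spin":0,"claw":0},{"tx":1,"ty":0,"tz":0,"spin":0,"claw":0},{"tx":1,"ty":0,"tz":0,"spin":0,"claw":0},{"tx":1,"ty":0,"tz":0,"spin":0,"claw":0},{"tx":1,"ty":0,"tz":0,"spin":0,"claw":0},{"tx":1,"ty":0,"tz":0,"spin":0,"claw":0},{"tx":1,"ty":0,"tz":0,"spin":0,"claw":0},{"tx":1,"ty":0,"tz":0,"spin":0,"claw":0},{"tx":1,"ty":0,"tz":0,"spin":0,"claw":0},{"tx":0.4,"ty":0,"tz":0,"spin":0,"claw":0}]'
```

```text
time_s: 3.85
tool_pos: [0.4645, -0.169, 0.2649]
tool_rot: [180.0, 0.1, 89.9]
force: [0.9, -0.1, 0.7]
grip_width: 0.0868
grasp_force: 0.0
time_s: 5.1
tool_pos: [0.4627, 0.303, 0.2646]
tool_rot: [-180.0, -0.1, 90.2]
force: [0.2, -0.7, 1.0]
grip_width: 0.0871
grasp_force: 0.0
```

```bash
cat >> h.py <<'E'
def seen(im=None,lo=50):
    if im is None: im=cams.read_camera('top')
    hsv=cv2.cvtColor(im,cv2.COLOR_RGB2HSV);H,S,V=[a.astype(int) for a in cv2.split(hsv)]
    roi=np.zeros(H.shape,bool);roi[200:285,180:450]=1
    X=np.arange(560)[None]
    for nm,m,z in (('silver',(S<70)&(V>100)&(X<270),.016),('brass',(H>20)&(H<35)&(S>90)&(V>90)&(X>330),.01),('dark',(S<130)&(V<95)&(X>380),.01)):
        n,l,s,c=cv2.connectedComponentsWithStats((m&roi).astype(np.uint8))
        for i in range(1,n):
            if s[i,4]>lo:
                x,y,w,h=s[i,:4];u,v=x+(w-1)/2,y+(h-1)/2;print(nm,s[i,2:],(u,v),ray('top',u,v,z)[:2].round(4))
    return im
E
python3 -m pendant '[{"tx":0.65,"ty":0.45,"tz":0,"spin":0,"claw":0},{"tx":0.65,"ty":0.4,"tz":0,"spin":0,"claw":0},{"tx":0,"ty":0,"tz":0.9,"spin":0,"claw":0},{"tx":0,"ty":0,"tz":0.9,"spin":0,"claw":0},{"tx":0,"ty":0,"tz":0.9,"spin":0,"claw":0},{"tx":0,"ty":0,"tz":0,"spin":0,"claw":0},{"tx":0,"ty":0,"tz":0,"spin":0,"claw":0}]'
python3 - <<'E'
from h import *
cv2.imwrite('pics/t1.png',cv2.resize(seen()[200:290,180:450],None,fx=2.9,fy=2.9)[:,:,::-1])
snap('side','s1f.png');im=cv2.imread('pics/s1f.png');cv2.imwrite('pics/s1.png',cv2.resize(im[140:290,160:360],None,fx=4,fy=4))
E
```

```text
time_s: 5.98
tool_pos: [0.5071, 0.3653, 0.1313]
tool_rot: [179.9, -0.1, 90.0]
force: [-0.1, -0.2, 0.7]
grip_width: 0.0869
grasp_force: 0.0
silver [  9  30 201] (np.float64(265.0), np.float64(235.5)) [0.4958 0.1782]
silver [ 19  14 149] (np.float64(208.0), np.float64(265.5)) [0.3927 0.376 ]
brass [12 12 90] (np.float64(394.5), np.float64(240.5)) [ 0.4763 -0.2778]
brass [12 11 86] (np.float64(434.5), np.float64(242.0)) [ 0.4703 -0.4192]
brass [12 12 84] (np.float64(417.5), np.float64(243.5)) [ 0.4653 -0.3588]
brass [12 12 92] (np.float64(396.5), np.float64(261.5)) [ 0.4028 -0.2822]
dark [12 11 80] (np.float64(414.5), np.float64(261.0)) [ 0.4041 -0.3457]
```

View pics/s1.png

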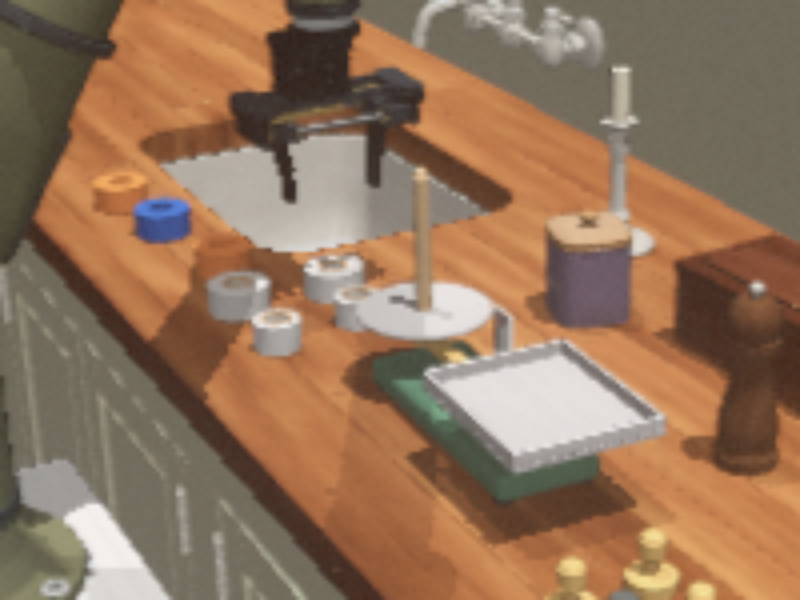

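The side view shows the gripper above the far big roll (crop (333,278)). Everything is in place, the beam is level, and the path down is clear.

```bash
python3 -m pendant '[{"tx":0.07,"ty":-0.03,"tz":0.6,"spin":0,"claw":0},{"tx":0,"ty":0,"tz":0.6,"spin":0,"claw":0},{"tx":0,"ty":0,"tz":0.6,"spin":0,"claw":0},{"tx":0,"ty":0,"tz":0.3,"spin":0,"claw":0},{"tx":0,"ty":0,"tz":0,"spin":0,"claw":0},{"tx":0,"ty":0,"tz":0,"spin":0,"claw":0.4},{"tx":0,"ty":0,"tz":0,"spin":0,"claw":0.4},{"tx":0,"ty":0,"tz":0,"spin":0,"claw":0.4},{"tx":0,"ty":0,"tz":0,"spin":0,"claw":0.4},{"tx":0,"ty":0,"tz":0,"spin":0,"claw":0.4}]' 20
```

```text
time_s: 7.32
tool_pos: [0.5057, 0.3683, 0.0253]
tool_rot: [179.9, -0.0, 90.0]
force: [1.0, -1.4, 4.3]
grip_width: 0.0624
grasp_force: 19.9
```

```bash
python3 -m pendant '[{"tx":0,"ty":0,"tz":-0.6,"spin":0,"claw":0.4},{"tx":0,"ty":0,"tz":-1,"spin":0,"claw":0.4},{"tx":0,"ty":0,"tz":-1,"spin":0,"claw":0.4},{"tx":0,"ty":0,"tz":-1,"spin":0,"claw":0.4},{"tx":0,"ty":0,"tz":-1,"spin":0,"claw":0.4},{"tx":-0.6,"ty":-0.07,"tz":-0.1,"spin":0,"claw":0.4},{"tx":-0.8,"ty":-0.2,"tz":0,"spin":0,"claw":0.4},{"tx":-0.8,"ty":0,"tz":0,"spin":0,"claw":0.4},{"tx":-0.8,"ty":0,"tz":0,"spin":0,"claw":0.4},{"tx":0,"ty":0,"tz":0,"spin":0,"claw":0.4}]'
python3 - <<'E'
from h import *
cv2.imwrite('pics/t2f.png',seen()[:,:,::-1])
E
```

```text
time_s: 8.57
tool_pos: [0.492, 0.213, 0.2583]
tool_rot: [-179.9, 0.2, 89.6]
force: [0.5, 0.6, -2.0]
grip_width: 0.0624
grasp_force: 19.9
silver [ 19  19 207] (np.float64(208.0), np.float64(263.0)) [0.4013 0.3761]
silver [14 14 64] (np.float64(238.5), np.float64(263.5)) [0.399  0.2704]
brass [12 12 94] (np.float64(394.5), np.float64(240.5)) [ 0.4763 -0.2778]
brass [12 11 87] (np.float64(434.5), np.float64(242.0)) [ 0.4703 -0.4192]
brass [12 12 84] (np.float64(417.5), np.float64(243.5)) [ 0.4653 -0.3588]
brass [12 12 89] (np.float64(396.5), np.float64(261.5)) [ 0.4028 -0.2822]
dark [12 11 78] (np.float64(414.5), np.float64(261.0)) [ 0.4041 -0.3457]
```

```bash
python3 -m pendant '[{"tx":-0.7,"ty":0,"tz":0,"spin":0,"claw":0.4},{"tx":-0.7,"ty":0,"tz":0,"spin":0,"claw":0.4},{"tx":-0.31,"ty":0,"tz":0,"spin":0,"claw":0.4},{"tx":0,"ty":0,"tz":0,"spin":0.08,"claw":0.4},{"tx":0,"ty":0,"tz":0,"spin":0,"claw":0.4},{"tx":0,"ty":0,"tz":0,"spin":0,"claw":0.4}]'
python3 - <<'E'
from h import *
snap('side','s2f.png');im=cv2.imread('pics/s2f.png');cv2.imwrite('pics/s2.png',cv2.resize(im[140:230,220:320],None,fx=6,fy=6,interpolation=cv2.INTER_CUBIC))
o=env.get_obs();x,y,z=o['tool_pos'];print(o['tool_pos'])
print(pix('side',[[x,y,z-.026],[.4916,.1272,.217],[x,y,z+.006]]))
E
```

```text
time_s: 9.38
tool_pos: [0.4911, 0.1343, 0.2595]
tool_rot: [-180.0, -0.0, 89.8]
force: [0.5, -1.5, -2.2]
grip_width: 0.0625
grasp_force: 19.9
[0.49116025 0.13397172 0.25949276]
[[263.34841369 176.93854905]
 [264.41886353 181.73610923]
 [263.12654659 168.52921722]]
```

View pics/s2.png

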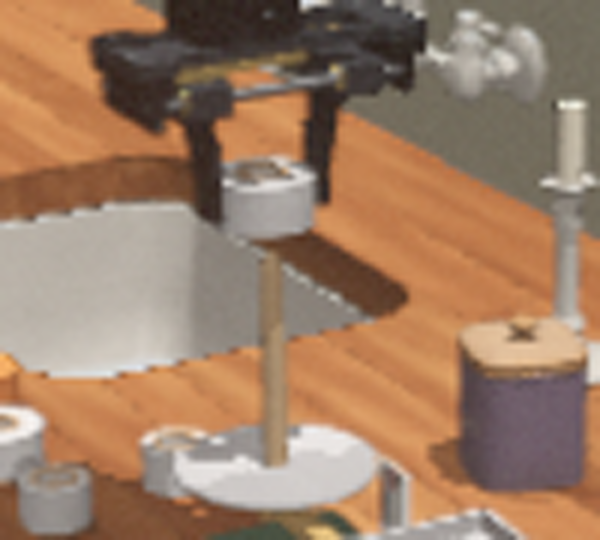

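The roll is at crop x≈269 and the spindle at ≈271, with about 6 mm still to go towards -y. I make that correction, then descend while watching the force.

```bash
python3 -m pendant '[{"tx":-0.11,"ty":0,"tz":0,"spin":0,"claw":0.4},{"tx":0,"ty":0,"tz":0,"spin":0,"claw":0.4},{"tx":0,"ty":0,"tz":0.3,"spin":0,"claw":0.4},{"tx":0,"ty":0,"tz":0.3,"spin":0,"claw":0.4},{"tx":0,"ty":0,"tz":0.1,"spin":0,"claw":0.4},{"tx":0,"ty":0,"tz":0,"spin":0,"claw":0.4},{"tx":0,"ty":0,"tz":0,"spin":0,"claw":0.4}]'
python3 - <<'E'
from h import *
snap('side','s3f.png');im=cv2.imread('pics/s3f.png');cv2.imwrite('pics/s3.png',cv2.resize(im[150:230,225:305],None,fx=7,fy=7,interpolation=cv2.INTER_CUBIC))
E
```

```text
time_s: 10.3
tool_pos: [0.4917, 0.1272, 0.2248]
tool_rot: [180.0, -0.0, 89.7]
force: [0.1, 0.4, -1.4]
grip_width: 0.0629
grasp_force: 19.9
```

View pics/s3.png

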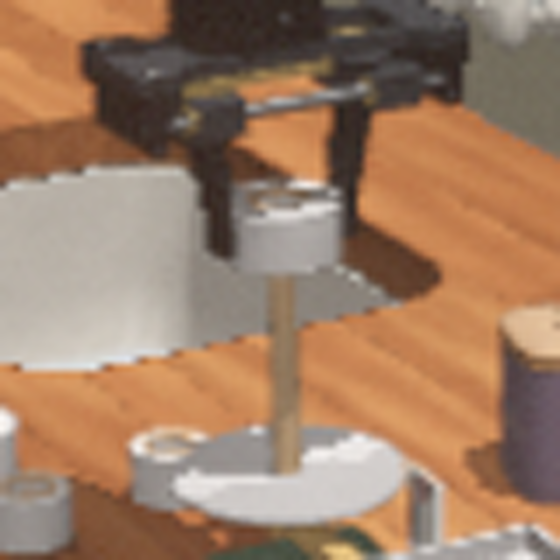

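The spindle has entered the hole with no contact force, with the roll about 2 mm to one side. I lower and release.

```bash
python3 -m pendant '[{"tx":0.03,"ty":0,"tz":0.3,"spin":0,"claw":0.4},{"tx":0,"ty":0,"tz":0.3,"spin":0,"claw":0.4},{"tx":0,"ty":0,"tz":0.3,"spin":0,"claw":0.4},{"tx":0,"ty":0,"tz":0,"spin":0,"claw":0.4},{"tx":0,"ty":0,"tz":0,"spin":0,"claw":0},{"tx":0,"ty":0,"tz":0,"spin":0,"claw":0},{"tx":0,"ty":0,"tz":0,"spin":0,"claw":0},{"tx":0,"ty":0,"tz":0,"spin":0,"claw":0},{"tx":0,"ty":0,"tz":-0.5,"spin":0,"claw":0},{"tx":0,"ty":0,"tz":-1,"spin":0,"claw":0}]'
python3 - <<'E'
from h import *
snap('side','s4f.png');im=cv2.imread('pics/s4f.png');cv2.imwrite('pics/s4.png',cv2.resize(im[150:230,225:305],None,fx=7,fy=7,interpolation=cv2.INTER_CUBIC))
seen()
E
```

```text
time_s: 11.6
tool_pos: [0.4902, 0.128, 0.254]
tool_rot: [-179.8, 0.0, 89.7]
force: [0.7, -0.3, 0.8]
grip_width: 0.0871
grasp_force: 0.0
silver [  9  24 122] (np.float64(265.0), np.float64(238.5)) [0.4853 0.1782]
silver [14 14 99] (np.float64(234.5), np.float64(235.5)) [0.4963 0.2848]
silver [ 20  19 232] (np.float64(208.5), np.float64(263.0)) [0.4013 0.3744]
silver [14 14 87] (np.float64(238.5), np.float64(263.5)) [0.399  0.2704]
brass [12 12 88] (np.float64(394.5), np.float64(240.5)) [ 0.4763 -0.2778]
brass [12 11 89] (np.float64(434.5), np.float64(242.0)) [ 0.4703 -0.4192]
brass [12 12 85] (np.float64(417.5), np.float64(243.5)) [ 0.4653 -0.3588]
brass [12 12 92] (np.float64(396.5), np.float64(261.5)) [ 0.4028 -0.2822]
dark [12 11 80] (np.float64(414.5), np.float64(261.0)) [ 0.4041 -0.3457]
```

View pics/s4.png

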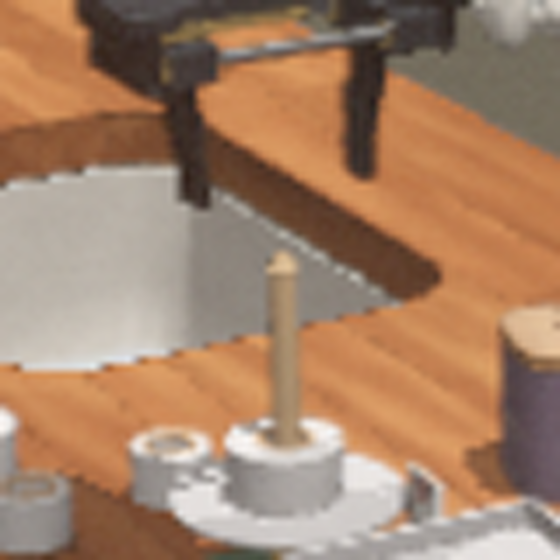

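The first big roll sits flat on the pan and the spindle is straight. Next is the near big roll at (0.401, 0.375).

```bash
python3 -m pendant '[{"tx":0.8,"ty":-0.3,"tz":0,"spin":0,"claw":0},{"tx":0.8,"ty":-0.3,"tz":0,"spin":0,"claw":0},{"tx":0.8,"ty":-0.3,"tz":0,"spin":0,"claw":0},{"tx":0.8,"ty":-0.3,"tz":0.2,"spin":0,"claw":0},{"tx":0.8,"ty":-0.3,"tz":0.4,"spin":0,"claw":0},{"tx":0.8,"ty":-0.28,"tz":0.6,"spin":0,"claw":0},{"tx":0.14,"ty":0,"tz":0.8,"spin":0,"claw":0},{"tx":0,"ty":0,"tz":0.7,"spin":0,"claw":0},{"tx":0,"ty":0,"tz":0,"spin":0,"claw":0},{"tx":0,"ty":0,"tz":0,"spin":0,"claw":0}]'
```

```text
time_s: 12.95
tool_pos: [0.4043, 0.3765, 0.1207]
tool_rot: [179.9, -0.1, 89.7]
force: [0.8, -0.4, 0.8]
grip_width: 0.0865
grasp_force: 0.0
```

```bash
python3 -m pendant '[{"tx":-0.02,"ty":-0.05,"tz":0.6,"spin":-0.07,"claw":0},{"tx":0,"ty":0,"tz":0.6,"spin":0,"claw":0},{"tx":0,"ty":0,"tz":0.5,"spin":0,"claw":0},{"tx":0,"ty":0,"tz":0.2,"spin":0,"claw":0},{"tx":0,"ty":0,"tz":0,"spin":0,"claw":0},{"tx":0,"ty":0,"tz":0,"spin":0,"claw":0.4},{"tx":0,"ty":0,"tz":0,"spin":0,"claw":0.4},{"tx":0,"ty":0,"tz":0,"spin":0,"claw":0.4},{"tx":0,"ty":0,"tz":0,"spin":0,"claw":0.4},{"tx":0,"ty":0,"tz":0,"spin":0,"claw":0.4}]' 20
python3 -m pendant '[{"tx":0,"ty":0,"tz":-0.6,"spin":0,"claw":0.4},{"tx":0,"ty":0,"tz":-1,"spin":0,"claw":0.4},{"tx":0,"ty":0,"tz":-1,"spin":0,"claw":0.4},{"tx":0,"ty":0,"tz":-1,"spin":0,"claw":0.4},{"tx":-0.4,"ty":0.3,"tz":-1,"spin":0,"claw":0.4},{"tx":-0.8,"ty":0.3,"tz":-0.1,"spin":0,"claw":0.4},{"tx":-0.8,"ty":0.3,"tz":0,"spin":0,"claw":0.4},{"tx":-0.8,"ty":0.3,"tz":0,"spin":0,"claw":0.4},{"tx":-0.8,"ty":0.3,"tz":0,"spin":0,"claw":0.4},{"tx":-0.8,"ty":0.3,"tz":0,"spin":0,"claw":0.4}]'
```

```text
time_s: 14.2
tool_pos: [0.4016, 0.3751, 0.0249]
tool_rot: [180.0, 0.0, 89.9]
force: [-0.1, -1.7, 4.5]
grip_width: 0.0622
grasp_force: 20.0
time_s: 15.45
tool_pos: [0.491, 0.1534, 0.2589]
tool_rot: [-180.0, 0.0, 89.9]
force: [-0.3, 0.6, -1.8]
grip_width: 0.0623
grasp_force: 20.0
```

```bash
python3 -m pendant '[{"tx":-0.5,"ty":0,"tz":0,"spin":0,"claw":0.4},{"tx":0,"ty":0,"tz":0,"spin":0,"claw":0.4},{"tx":0,"ty":0,"tz":0,"spin":0,"claw":0.4},{"tx":0,"ty":0,"tz":0.3,"spin":0,"claw":0.4},{"tx":0,"ty":0,"tz":0.3,"spin":0,"claw":0.4},{"tx":0,"ty":0,"tz":0.3,"spin":0,"claw":0.4},{"tx":0,"ty":0,"tz":0.1,"spin":0,"claw":0.4},{"tx":0,"ty":0,"tz":0,"spin":0,"claw":0.4}]'
```

```text
time_s: 16.45
tool_pos: [0.4909, 0.1301, 0.2091]
tool_rot: [-179.9, -0.0, 90.0]
force: [-0.7, -0.7, -1.6]
grip_width: 0.0624
grasp_force: 20.0
```

```bash
python3 -m pendant '[{"tx":-0.02,"ty":0,"tz":0.3,"spin":0,"claw":0.4},{"tx":0,"ty":0,"tz":0.3,"spin":0,"claw":0.4},{"tx":0,"ty":0,"tz":0.2,"spin":0,"claw":0.4},{"tx":0,"ty":0,"tz":0,"spin":0,"claw":0.4},{"tx":0,"ty":0,"tz":0,"spin":0,"claw":0},{"tx":0,"ty":0,"tz":0,"spin":0,"claw":0},{"tx":0,"ty":0,"tz":0,"spin":0,"claw":0},{"tx":0,"ty":0,"tz":-0.5,"spin":0,"claw":0},{"tx":0,"ty":0,"tz":-1,"spin":0,"claw":0},{"tx":0,"ty":0,"tz":-0.3,"spin":0,"claw":0.2}]'
python3 - <<'E'
from h import *
snap('side','s5f.png');im=cv2.imread('pics/s5f.png');cv2.imwrite('pics/s5.png',cv2.resize(im[150:230,225:305],None,fx=5,fy=5,interpolation=cv2.INTER_CUBIC))
seen()
E
```

```text
time_s: 17.7
tool_pos: [0.4925, 0.1297, 0.2625]
tool_rot: [179.7, 0.0, 90.0]
force: [0.1, 0.0, -0.7]
grip_width: 0.0826
grasp_force: 0.0
silver [  9  24 122] (np.float64(265.0), np.float64(238.5)) [0.4853 0.1782]
silver [14 14 98] (np.float64(234.5), np.float64(235.5)) [0.4963 0.2848]
silver [14 14 88] (np.float64(238.5), np.float64(263.5)) [0.399  0.2704]
brass [13 12 92] (np.float64(395.0), np.float64(240.5)) [ 0.4763 -0.2796]
brass [12 11 90] (np.float64(434.5), np.float64(242.0)) [ 0.4703 -0.4192]
brass [12 12 81] (np.float64(417.5), np.float64(243.5)) [ 0.4653 -0.3588]
brass [12 12 94] (np.float64(396.5), np.float64(261.5)) [ 0.4028 -0.2822]
dark [12 11 80] (np.float64(414.5), np.float64(261.0)) [ 0.4041 -0.3457]
```

View pics/s5.png

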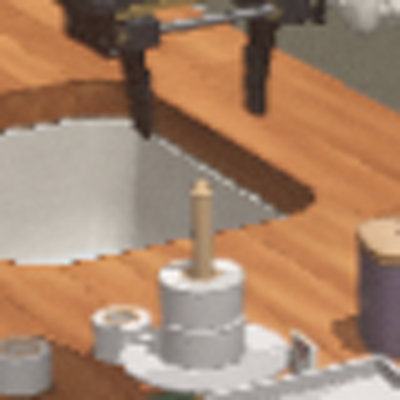

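Both big rolls are stacked flat. Next is the far small roll at (0.496, 0.285).

```bash
python3 -m pendant '[{"tx":0.7,"ty":0.1,"tz":0,"spin":0,"claw":0.2},{"tx":0.8,"ty":0,"tz":0,"spin":0,"claw":0.2},{"tx":0.8,"ty":0,"tz":0,"spin":0,"claw":0.2},{"tx":0.8,"ty":0,"tz":0.6,"spin":0,"claw":0.2},{"tx":0,"ty":0,"tz":0.8,"spin":0,"claw":0.2},{"tx":0,"ty":0,"tz":0.8,"spin":0,"claw":0.2},{"tx":0,"ty":0,"tz":0.6,"spin":0,"claw":0.2},{"tx":0,"ty":0,"tz":0,"spin":0,"claw":0.2},{"tx":0,"ty":0,"tz":0,"spin":0,"claw":0.2}]'
```

```text
time_s: 18.92
tool_pos: [0.4963, 0.2843, 0.1199]
tool_rot: [180.0, -0.0, 90.0]
force: [-0.1, -0.4, 0.7]
grip_width: 0.0699
grasp_force: 0.0
```

```bash
python3 -m pendant '[{"tx":0,"ty":0,"tz":0.6,"spin":0,"claw":0.2},{"tx":0,"ty":0,"tz":0.6,"spin":0,"claw":0.2},{"tx":0,"ty":0,"tz":0.5,"spin":0,"claw":0.2},{"tx":0,"ty":0,"tz":0.19,"spin":0,"claw":0.2},{"tx":0,"ty":0,"tz":0,"spin":0,"claw":0.2},{"tx":0,"ty":0,"tz":0,"spin":0,"claw":0.6},{"tx":0,"ty":0,"tz":0,"spin":0,"claw":0.6},{"tx":0,"ty":0,"tz":0,"spin":0,"claw":0.6},{"tx":0,"ty":0,"tz":0,"spin":0,"claw":0.6},{"tx":0,"ty":0,"tz":0,"spin":0,"claw":0.6}]' 20
python3 -m pendant '[{"tx":0,"ty":0,"tz":-0.6,"spin":0,"claw":0.6},{"tx":0,"ty":0,"tz":-1,"spin":0,"claw":0.6},{"tx":0,"ty":0,"tz":-1,"spin":0,"claw":0.6},{"tx":0,"ty":0,"tz":-1,"spin":0,"claw":0.6},{"tx":0,"ty":0,"tz":-1,"spin":0,"claw":0.6},{"tx":-0.7,"ty":-0.1,"tz":-0.1,"spin":0,"claw":0.6},{"tx":-0.8,"ty":0,"tz":0,"spin":0,"claw":0.6},{"tx":-0.8,"ty":0,"tz":0,"spin":0,"claw":0.6},{"tx":-0.8,"ty":0,"tz":0,"spin":0,"claw":0.6},{"tx":0,"ty":0,"tz":0,"spin":0,"claw":0.6}]'
```

```text
time_s: 20.18
tool_pos: [0.4966, 0.2841, 0.0256]
tool_rot: [180.0, 0.0, 89.9]
force: [-0.4, -1.0, 5.5]
grip_width: 0.0481
grasp_force: 20.0
time_s: 21.42
tool_pos: [0.4916, 0.1241, 0.2593]
tool_rot: [-180.0, 0.2, 89.5]
force: [0.8, 0.7, -0.8]
grip_width: 0.0482
grasp_force: 20.0
```

```bash
python3 -m pendant '[{"tx":0,"ty":0,"tz":0,"spin":0,"claw":0.6},{"tx":0,"ty":0,"tz":0,"spin":0,"claw":0.6},{"tx":0,"ty":0,"tz":0.4,"spin":0,"claw":0.6},{"tx":0,"ty":0,"tz":0.2,"spin":0,"claw":0.6},{"tx":0,"ty":0,"tz":0,"spin":0,"claw":0.6}]'
```

```text
time_s: 22.05
tool_pos: [0.4901, 0.1292, 0.2286]
tool_rot: [-179.8, -0.0, 90.0]
force: [1.1, 0.2, -1.1]
grip_width: 0.0479
grasp_force: 20.0
```

```bash
python3 -m pendant '[{"tx":0,"ty":0.02,"tz":0.3,"spin":0,"claw":0.6},{"tx":0,"ty":0,"tz":0.3,"spin":0,"claw":0.6},{"tx":0,"ty":0,"tz":0.3,"spin":0,"claw":0.6},{"tx":0,"ty":0,"tz":0.3,"spin":0,"claw":0.6},{"tx":0,"ty":0,"tz":0,"spin":0,"claw":0.6},{"tx":0,"ty":0,"tz":0,"spin":0,"claw":0.3},{"tx":0,"ty":0,"tz":0,"spin":0,"claw":0.2},{"tx":0,"ty":0,"tz":0,"spin":0,"claw":0.2},{"tx":0,"ty":0,"tz":-0.5,"spin":0,"claw":0.2},{"tx":0,"ty":0,"tz":-0.9,"spin":0,"claw":0.2}]'
python3 -m pendant '[{"tx":0,"ty":0,"tz":-0.4,"spin":0,"claw":0.2}]'
python3 - <<'E'
from h import *
snap('side','s6f.png');im=cv2.imread('pics/s6f.png');cv2.imwrite('pics/s6.png',cv2.resize(im[150:230,225:305],None,fx=5,fy=5,interpolation=cv2.INTER_CUBIC))
seen()
E
```

```text
time_s: 23.3
tool_pos: [0.4912, 0.1285, 0.2399]
tool_rot: [-179.8, -0.0, 90.0]
force: [-0.2, -0.5, 0.7]
grip_width: 0.0693
grasp_force: 0.0
time_s: 23.42
tool_pos: [0.4931, 0.1294, 0.2624]
tool_rot: [179.8, 0.0, 89.9]
force: [1.0, -0.3, -0.9]
grip_width: 0.0695
grasp_force: 0.0
silver [  9  23 122] (np.float64(265.0), np.float64(238.0)) [0.487  0.1782]
silver [14 14 89] (np.float64(238.5), np.float64(263.5)) [0.399  0.2704]
brass [12 12 91] (np.float64(394.5), np.float64(240.5)) [ 0.4763 -0.2778]
brass [12 11 86] (np.float64(434.5), np.float64(242.0)) [ 0.4703 -0.4192]
brass [12 12 82] (np.float64(417.5), np.float64(243.5)) [ 0.4653 -0.3588]
brass [12 12 91] (np.float64(396.5), np.float64(261.5)) [ 0.4028 -0.2822]
dark [12 11 80] (np.float64(414.5), np.float64(261.0)) [ 0.4041 -0.3457]
```

View pics/s6.png

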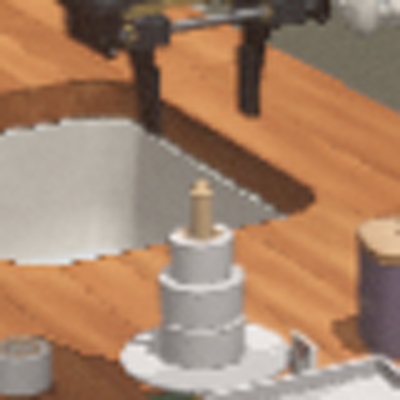

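Three are stacked. The last is the near small roll at (0.399, 0.2715).

```bash
python3 -m pendant '[{"tx":0.6,"ty":-0.4,"tz":0,"spin":0,"claw":0.2},{"tx":0.8,"ty":-0.5,"tz":0,"spin":0,"claw":0.2},{"tx":0.8,"ty":-0.5,"tz":0.2,"spin":0,"claw":0.2},{"tx":0.64,"ty":-0.44,"tz":0.6,"spin":0,"claw":0.2},{"tx":0,"ty":0,"tz":0.8,"spin":0,"claw":0.2},{"tx":0,"ty":0,"tz":0.8,"spin":0,"claw":0.2},{"tx":0,"ty":0,"tz":0.5,"spin":0,"claw":0.2},{"tx":0,"ty":0,"tz":0,"spin":0,"claw":0.2},{"tx":0,"ty":0,"tz":0,"spin":0,"claw":0.2}]'
```

```text
time_s: 24.65
tool_pos: [0.4003, 0.2714, 0.1154]
tool_rot: [180.0, -0.0, 90.0]
force: [-0.1, -0.2, 0.7]
grip_width: 0.07
grasp_force: 0.0
```

```bash
python3 -m pendant '[{"tx":0,"ty":-0.02,"tz":0.6,"spin":0,"claw":0.2},{"tx":0,"ty":0,"tz":0.6,"spin":0,"claw":0.2},{"tx":0,"ty":0,"tz":0.45,"spin":0,"claw":0.2},{"tx":0,"ty":0,"tz":0.15,"spin":0,"claw":0.2},{"tx":0,"ty":0,"tz":0,"spin":0,"claw":0.2},{"tx":0,"ty":0,"tz":0,"spin":0,"claw":0.6},{"tx":0,"ty":0,"tz":0,"spin":0,"claw":0.6},{"tx":0,"ty":0,"tz":0,"spin":0,"claw":0.6},{"tx":0,"ty":0,"tz":0,"spin":0,"claw":0.6},{"tx":0,"ty":0,"tz":0,"spin":0,"claw":0.6}]' 20
python3 -m pendant '[{"tx":0,"ty":0,"tz":-0.6,"spin":0,"claw":0.6},{"tx":0,"ty":0,"tz":-1,"spin":0,"claw":0.6},{"tx":0,"ty":0,"tz":-1,"spin":0,"claw":0.6},{"tx":0,"ty":0,"tz":-1,"spin":0,"claw":0.6},{"tx":0,"ty":0,"tz":-1,"spin":0,"claw":0.6},{"tx":-0.6,"ty":0.4,"tz":-0.1,"spin":0,"claw":0.6},{"tx":-0.8,"ty":0.5,"tz":0,"spin":0,"claw":0.6},{"tx":-0.8,"ty":0.5,"tz":0,"spin":0,"claw":0.6},{"tx":-0.65,"ty":0.44,"tz":0,"spin":0,"claw":0.6},{"tx":0,"ty":0,"tz":0,"spin":0,"claw":0.6}]'
python3 -m pendant '[{"tx":0,"ty":0,"tz":0,"spin":0,"claw":0.6},{"tx":0,"ty":0,"tz":0.2,"spin":0,"claw":0.6},{"tx":0,"ty":0,"tz":0.2,"spin":0,"claw":0.6},{"tx":0,"ty":0,"tz":0,"spin":0,"claw":0.6}]'
```

```text
time_s: 25.9
tool_pos: [0.3996, 0.2711, 0.0254]
tool_rot: [180.0, 0.0, 89.9]
force: [-1.3, -1.0, 4.9]
grip_width: 0.0468
grasp_force: 20.0
time_s: 27.15
tool_pos: [0.4924, 0.1246, 0.259]
tool_rot: [-179.9, -0.0, 89.6]
force: [0.4, 0.1, -1.0]
grip_width: 0.0473
grasp_force: 20.0
time_s: 27.65
tool_pos: [0.4901, 0.1287, 0.2388]
tool_rot: [-179.9, 0.0, 90.0]
force: [0.1, -0.3, -1.1]
grip_width: 0.0471
grasp_force: 20.0
```

```bash
python3 -m pendant '[{"tx":0,"ty":0.02,"tz":0.3,"spin":0,"claw":0.6},{"tx":0,"ty":0,"tz":0.3,"spin":0,"claw":0.6},{"tx":0,"ty":0,"tz":0.3,"spin":0,"claw":0.6},{"tx":0,"ty":0,"tz":0.1,"spin":0,"claw":0.6},{"tx":0,"ty":0,"tz":0,"spin":0,"claw":0.6},{"tx":0,"ty":0,"tz":0,"spin":0,"claw":0.3},{"tx":0,"ty":0,"tz":0,"spin":0,"claw":0.2},{"tx":0,"ty":0,"tz":0,"spin":0,"claw":0.2},{"tx":0,"ty":0,"tz":-0.5,"spin":0,"claw":0.2},{"tx":0,"ty":0,"tz":-0.8,"spin":0,"claw":0.2}]'
python3 - <<'E'
from h import *
snap('side','s7f.png');im=cv2.imread('pics/s7f.png');cv2.imwrite('pics/s7.png',cv2.resize(im[150:310,225:355],None,fx=3.7,fy=3.7,interpolation=cv2.INTER_CUBIC))
seen()
E
```

```text
time_s: 28.9
tool_pos: [0.4913, 0.1282, 0.255]
tool_rot: [-179.9, 0.0, 90.0]
force: [0.6, 0.9, 0.5]
grip_width: 0.069
grasp_force: 0.0
silver [  9  24 120] (np.float64(265.0), np.float64(238.5)) [0.4853 0.1782]
brass [12 12 88] (np.float64(394.5), np.float64(240.5)) [ 0.4763 -0.2778]
brass [12 11 88] (np.float64(434.5), np.float64(242.0)) [ 0.4703 -0.4192]
brass [12 12 80] (np.float64(417.5), np.float64(243.5)) [ 0.4653 -0.3588]
brass [12 12 93] (np.float64(396.5), np.float64(261.5)) [ 0.4028 -0.2822]
dark [12 11 78] (np.float64(414.5), np.float64(261.0)) [ 0.4041 -0.3457]
```

View pics/s7.png

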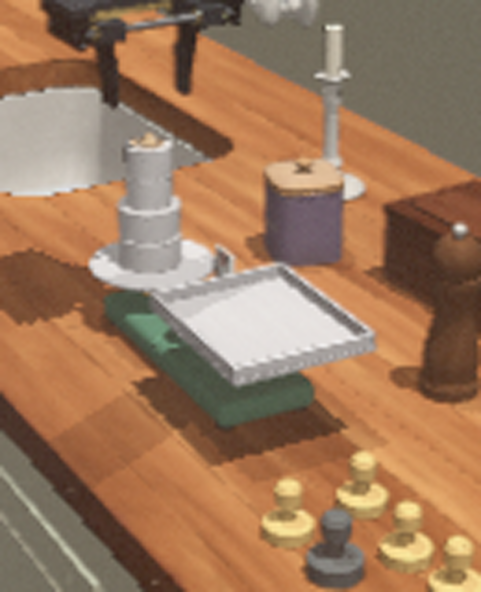

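All four rolls are stacked, with only the spindle tip showing, and the left pan is on its stop. Now the weights, starting with the dark 200 g at (0.404, -0.346).

```bash
python3 -m pendant '[{"tx":-0.9,"ty":0,"tz":0,"spin":0,"claw":0.5},{"tx":-0.95,"ty":0,"tz":0,"spin":0,"claw":0.5},{"tx":-0.95,"ty":0,"tz":0,"spin":0,"claw":0.5},{"tx":-0.95,"ty":0,"tz":0,"spin":0,"claw":0.5},{"tx":-0.95,"ty":0,"tz":0,"spin":0,"claw":0.5},{"tx":-0.95,"ty":-0.3,"tz":0,"spin":0,"claw":0.5},{"tx":-0.95,"ty":-0.4,"tz":0.2,"spin":0,"claw":0.5},{"tx":-0.95,"ty":-0.4,"tz":0.3,"spin":0,"claw":0.5},{"tx":-0.95,"ty":-0.4,"tz":0.4,"spin":0,"claw":0.5},{"tx":-0.95,"ty":-0.3,"tz":0.5,"spin":0,"claw":0.5}]'
python3 -m pendant '[{"tx":0,"ty":0,"tz":0.6,"spin":0,"claw":0.5},{"tx":0,"ty":0,"tz":0.3,"spin":0,"claw":0.5},{"tx":0,"ty":0,"tz":0,"spin":0,"claw":0.5},{"tx":0,"ty":0,"tz":0,"spin":0,"claw":0.5}]'
```

```text
time_s: 30.25
tool_pos: [0.4008, -0.346, 0.1847]
tool_rot: [180.0, 0.1, 89.9]
force: [0.8, -0.3, 1.1]
grip_width: 0.0439
grasp_force: 0.0
time_s: 30.75
tool_pos: [0.4028, -0.3437, 0.1412]
tool_rot: [179.9, 0.1, 90.0]
force: [0.1, 0.4, 0.5]
grip_width: 0.0435
grasp_force: 0.0
```

```bash
python3 -m pendant '[{"tx":-0.04,"ty":0.03,"tz":0.6,"spin":0,"claw":0.5},{"tx":0,"ty":0,"tz":0.6,"spin":0,"claw":0.5},{"tx":0,"ty":0,"tz":0.5,"spin":0,"claw":0.5},{"tx":0,"ty":0,"tz":0.3,"spin":0,"claw":0.5},{"tx":0,"ty":0,"tz":0,"spin":0,"claw":0.5},{"tx":0,"ty":0,"tz":0,"spin":0,"claw":0.85},{"tx":0,"ty":0,"tz":0,"spin":0,"claw":0.85},{"tx":0,"ty":0,"tz":0,"spin":0,"claw":0.85},{"tx":0,"ty":0,"tz":0,"spin":0,"claw":0.85},{"tx":0,"ty":0,"tz":0,"spin":0,"claw":0.85}]' 25
python3 -m pendant '[{"tx":0,"ty":0,"tz":-0.7,"spin":0,"claw":0.85},{"tx":0,"ty":0,"tz":-1,"spin":0,"claw":0.85},{"tx":0,"ty":0,"tz":-1,"spin":0,"claw":0.85},{"tx":0.7,"ty":0.2,"tz":0,"spin":0,"claw":0.85},{"tx":0.8,"ty":0.25,"tz":0,"spin":0,"claw":0.85},{"tx":0.8,"ty":0.25,"tz":0,"spin":0,"claw":0.85},{"tx":0.8,"ty":0.24,"tz":0,"spin":0,"claw":0.85},{"tx":0.78,"ty":0,"tz":0,"spin":0,"claw":0.85},{"tx":0,"ty":0,"tz":0,"spin":0,"claw":0.85},{"tx":0,"ty":0,"tz":0,"spin":0,"claw":0.85}]'
```

```text
time_s: 32.0
tool_pos: [0.404, -0.3465, 0.0409]
tool_rot: [179.9, 0.1, 90.0]
force: [-0.4, -0.0, 4.4]
grip_width: 0.0241
grasp_force: 25.0
time_s: 33.25
tool_pos: [0.4496, -0.1526, 0.1745]
tool_rot: [-179.9, 0.0, 89.9]
force: [1.3, -0.0, -1.8]
grip_width: 0.0237
grasp_force: 25.0
```

```bash
python3 -m pendant '[{"tx":0,"ty":0,"tz":0.4,"spin":0,"claw":0.85},{"tx":0,"ty":0,"tz":0.3,"spin":0,"claw":0.85},{"tx":0,"ty":0,"tz":0.1,"spin":0,"claw":0.85},{"tx":0,"ty":0,"tz":0.03,"spin":0,"claw":0.85},{"tx":0,"ty":0,"tz":0,"spin":0,"claw":0.85}]'
```

```text
time_s: 33.88
tool_pos: [0.4507, -0.1522, 0.1339]
tool_rot: [180.0, 0.0, 89.9]
force: [0.5, -1.4, -1.7]
grip_width: 0.0239
grasp_force: 25.0
```

```bash
python3 -m pendant '[{"tx":0,"ty":0,"tz":0.04,"spin":0,"claw":0.85},{"tx":0,"ty":0,"tz":0,"spin":0,"claw":0.85},{"tx":0,"ty":0,"tz":0,"spin":0,"claw":0.5},{"tx":0,"ty":0,"tz":0,"spin":0,"claw":0.5},{"tx":0,"ty":0,"tz":0,"spin":0,"claw":0.5},{"tx":0,"ty":0,"tz":-0.4,"spin":0,"claw":0.5},{"tx":0,"ty":0,"tz":-0.8,"spin":0,"claw":0.5}]'
python3 -m pendant '[{"tx":-0.6,"ty":-0.3,"tz":0,"spin":0,"claw":0.5},{"tx":-0.8,"ty":-0.4,"tz":0,"spin":0,"claw":0.5},{"tx":-0.8,"ty":-0.26,"tz":0.2,"spin":0,"claw":0.5},{"tx":-0.39,"ty":0,"tz":0.5,"spin":0,"claw":0.5},{"tx":0,"ty":0,"tz":0.6,"spin":0,"claw":0.5},{"tx":0,"ty":0,"tz":0.5,"spin":0,"claw":0.5},{"tx":0,"ty":0,"tz":0,"spin":0,"claw":0.5},{"tx":0,"ty":0,"tz":0,"spin":0,"claw":0.5}]'
python3 - <<'E'
from h import *
cv2.imwrite('pics/t3.png',seen()[:,:,::-1])
E
```

```text
time_s: 34.75
tool_pos: [0.4491, -0.1516, 0.1909]
tool_rot: [-179.8, -0.1, 90.0]
force: [-0.3, -0.6, 0.4]
grip_width: 0.0431
grasp_force: 0.0
time_s: 35.75
tool_pos: [0.4029, -0.2817, 0.1024]
tool_rot: [179.9, 0.0, 90.0]
force: [1.1, -1.2, -0.0]
grip_width: 0.0435
grasp_force: 0.0
silver [  9  31 191] (np.float64(265.0), np.float64(236.0)) [0.494  0.1782]
brass [ 20  44 475] (np.float64(439.5), np.float64(262.5)) [ 0.3984 -0.4336]
dark [  41   53 1372] (np.float64(419.0), np.float64(258.0)) [ 0.4145 -0.362 ]
```

```bash
python3 -m pendant '[{"tx":0,"ty":0,"tz":0.6,"spin":0,"claw":0.5},{"tx":0,"ty":0,"tz":0.5,"spin":0,"claw":0.5},{"tx":0,"ty":0,"tz":0.26,"spin":0,"claw":0.5},{"tx":0,"ty":0,"tz":0,"spin":0,"claw":0.5},{"tx":0,"ty":0,"tz":0,"spin":0,"claw":0.85},{"tx":0,"ty":0,"tz":0,"spin":0,"claw":0.85},{"tx":0,"ty":0,"tz":0,"spin":0,"claw":0.85},{"tx":0,"ty":0,"tz":0,"spin":0,"claw":0.85},{"tx":0,"ty":0,"tz":0,"spin":0,"claw":0.85}]' 25
python3 -m pendant '[{"tx":0,"ty":0,"tz":-0.7,"spin":0,"claw":0.85},{"tx":0,"ty":0,"tz":-1,"spin":0,"claw":0.85},{"tx":0,"ty":0,"tz":-1,"spin":0,"claw":0.85},{"tx":0.7,"ty":0.2,"tz":-0.5,"spin":0,"claw":0.85},{"tx":0.8,"ty":0.3,"tz":0,"spin":0,"claw":0.85},{"tx":0.8,"ty":0.3,"tz":0,"spin":0,"claw":0.85},{"tx":0.8,"ty":0.16,"tz":0,"spin":0,"claw":0.85},{"tx":0.8,"ty":0,"tz":0,"spin":0,"claw":0.85},{"tx":0.69,"ty":0,"tz":0,"spin":0,"claw":0.85},{"tx":0,"ty":0,"tz":0,"spin":0,"claw":0.85}]'
python3 -m pendant '[{"tx":0,"ty":0,"tz":0.5,"spin":0,"claw":0.85},{"tx":0,"ty":0,"tz":0.5,"spin":0,"claw":0.85},{"tx":0,"ty":0,"tz":0.25,"spin":0,"claw":0.85},{"tx":0,"ty":0,"tz":0,"spin":0,"claw":0.85},{"tx":0,"ty":0,"tz":0,"spin":0,"claw":0.85}]'
```

```text
time_s: 36.92
tool_pos: [0.4025, -0.2818, 0.0341]
tool_rot: [180.0, 0.0, 89.9]
force: [-1.4, 0.9, 4.5]
grip_width: 0.0205
grasp_force: 25.0
time_s: 38.17
tool_pos: [0.4502, -0.0489, 0.1932]
tool_rot: [-180.0, 0.0, 90.3]
force: [0.2, -1.0, -1.5]
grip_width: 0.0203
grasp_force: 25.0
time_s: 38.8
tool_pos: [0.451, -0.0523, 0.1317]
tool_rot: [179.9, 0.0, 89.9]
force: [-0.3, -0.6, -0.9]
grip_width: 0.0198
grasp_force: 25.0
```

```bash
python3 -m pendant '[{"tx":0,"ty":0,"tz":0.11,"spin":0,"claw":0.85},{"tx":0,"ty":0,"tz":0,"spin":0,"claw":0.85},{"tx":0,"ty":0,"tz":0,"spin":0,"claw":0.5},{"tx":0,"ty":0,"tz":0,"spin":0,"claw":0.5},{"tx":0,"ty":0,"tz":0,"spin":0,"claw":0.5},{"tx":0,"ty":0,"tz":-0.4,"spin":0,"claw":0.5},{"tx":0,"ty":0,"tz":-1,"spin":0,"claw":0.5}]'
python3 -m pendant '[{"tx":-0.6,"ty":0.3,"tz":0,"spin":0,"claw":0.5},{"tx":-0.9,"ty":0.2,"tz":0,"spin":0,"claw":0.5},{"tx":-0.9,"ty":0,"tz":0,"spin":0,"claw":0.5},{"tx":-0.9,"ty":0,"tz":0,"spin":0,"claw":0.5},{"tx":-0.9,"ty":0,"tz":0.2,"spin":0,"claw":0.5},{"tx":-0.33,"ty":0,"tz":0.5,"spin":0,"claw":0.5},{"tx":0,"ty":0,"tz":0.6,"spin":0,"claw":0.5},{"tx":0,"ty":0,"tz":0.5,"spin":0,"claw":0.5},{"tx":0,"ty":0,"tz":0,"spin":0,"claw":0.5},{"tx":0,"ty":0,"tz":0,"spin":0,"claw":0.5}]'
```

```text
time_s: 39.67
tool_pos: [0.4487, -0.0517, 0.1947]
tool_rot: [-179.8, -0.2, 90.0]
force: [0.6, -1.2, 0.9]
grip_width: 0.0432
grasp_force: 0.0
time_s: 40.92
tool_pos: [0.4759, -0.2787, 0.1065]
tool_rot: [179.9, 0.0, 90.0]
force: [0.3, 0.2, -0.4]
grip_width: 0.0433
grasp_force: 0.0
```

```bash
python3 -m pendant '[{"tx":0,"ty":0,"tz":0.6,"spin":0,"claw":0.5},{"tx":0,"ty":0,"tz":0.5,"spin":0,"claw":0.5},{"tx":0,"ty":0,"tz":0.34,"spin":0,"claw":0.5},{"tx":0,"ty":0,"tz":0,"spin":0,"claw":0.5},{"tx":0,"ty":0,"tz":0,"spin":0,"claw":0.85},{"tx":0,"ty":0,"tz":0,"spin":0,"claw":0.85},{"tx":0,"ty":0,"tz":0,"spin":0,"claw":0.85},{"tx":0,"ty":0,"tz":0,"spin":0,"claw":0.85},{"tx":0,"ty":0,"tz":0,"spin":0,"claw":0.85}]' 25
python3 -m pendant '[{"tx":0,"ty":0,"tz":-0.7,"spin":0,"claw":0.85},{"tx":0,"ty":0,"tz":-1,"spin":0,"claw":0.85},{"tx":0,"ty":0,"tz":-1,"spin":0,"claw":0.85},{"tx":0.5,"ty":0.2,"tz":-0.5,"spin":0,"claw":0.85},{"tx":0.8,"ty":0.3,"tz":0,"spin":0,"claw":0.85},{"tx":0.8,"ty":0.22,"tz":0,"spin":0,"claw":0.85},{"tx":0.43,"ty":0,"tz":0,"spin":0,"claw":0.85},{"tx":0,"ty":0,"tz":0,"spin":0,"claw":0.85},{"tx":0,"ty":0,"tz":0.3,"spin":0,"claw":0.85},{"tx":0,"ty":0,"tz":0.4,"spin":0,"claw":0.85}]'
python3 -m pendant '[{"tx":0,"ty":0,"tz":0.4,"spin":0,"claw":0.85},{"tx":0,"ty":0,"tz":0.1,"spin":0,"claw":0.85},{"tx":0,"ty":0,"tz":0,"spin":0,"claw":0.85},{"tx":0,"ty":0,"tz":0,"spin":0,"claw":0.85}]'
python3 - <<'E'
from h import *
cv2.imwrite('pics/t4.png',seen()[:,:,::-1]); snap('side','s8f.png')
E
```

```text
time_s: 42.05
tool_pos: [0.4758, -0.2789, 0.0342]
tool_rot: [179.9, 0.0, 89.9]
force: [-0.9, 0.9, 5.2]
grip_width: 0.0205
grasp_force: 25.0
time_s: 43.3
tool_pos: [0.5108, -0.1543, 0.1571]
tool_rot: [-180.0, 0.0, 89.8]
force: [0.1, -0.5, -0.9]
grip_width: 0.0207
grasp_force: 25.0
time_s: 43.8
tool_pos: [0.512, -0.1521, 0.1341]
tool_rot: [179.9, 0.0, 90.0]
force: [-0.6, -0.4, -0.8]
grip_width: 0.0205
grasp_force: 25.0
silver [  9  31 191] (np.float64(265.0), np.float64(236.0)) [0.494  0.1782]
brass [  41   85 2087] (np.float64(403.0), np.float64(242.0)) [ 0.4709 -0.3077]
brass [12 11 85] (np.float64(434.5), np.float64(242.0)) [ 0.4703 -0.4192]
dark [ 18  85 659] (np.float64(389.5), np.float64(242.0)) [ 0.4711 -0.26  ]
dark [27 22 84] (np.float64(401.0), np.float64(210.5)) [ 0.5826 -0.3048]
```

```bash
python3 -m pendant '[{"tx":0,"ty":0,"tz":0.15,"spin":0,"claw":0.85},{"tx":0,"ty":0,"tz":0,"spin":0,"claw":0.85},{"tx":0,"ty":0,"tz":0,"spin":0,"claw":0.5},{"tx":0,"ty":0,"tz":0,"spin":0,"claw":0.5},{"tx":0,"ty":0,"tz":0,"spin":0,"claw":0.5},{"tx":0,"ty":0,"tz":-0.4,"spin":0,"claw":0.5},{"tx":0,"ty":0,"tz":-1,"spin":0,"claw":0.5}]'
python3 -m pendant '[{"tx":-0.6,"ty":-0.2,"tz":0,"spin":0,"claw":0.5},{"tx":-0.9,"ty":-0.3,"tz":0,"spin":0,"claw":0.5},{"tx":-0.9,"ty":-0.3,"tz":0,"spin":0,"claw":0.5},{"tx":-0.9,"ty":-0.13,"tz":0,"spin":0,"claw":0.5},{"tx":-0.84,"ty":0,"tz":0.2,"spin":0,"claw":0.5},{"tx":0,"ty":0,"tz":0.5,"spin":0,"claw":0.5},{"tx":0,"ty":0,"tz":0.5,"spin":0,"claw":0.5},{"tx":0,"ty":0,"tz":0.4,"spin":0,"claw":0.5},{"tx":0,"ty":0,"tz":0,"spin":0,"claw":0.5},{"tx":0,"ty":0,"tz":0,"spin":0,"claw":0.5}]'
python3 - <<'E'
from h import *
snap('side','s9f.png');im=cv2.imread('pics/s9f.png');cv2.imwrite('pics/s9.png',cv2.resize(im[190:330,225:385],None,fx=3.7,fy=3.7,interpolation=cv2.INTER_CUBIC))
E
```

```text
time_s: 44.78
tool_pos: [0.5101, -0.1518, 0.1962]
tool_rot: [-179.8, -0.1, 90.0]
force: [0.6, -1.9, 0.6]
grip_width: 0.0435
grasp_force: 0.0
time_s: 46.02
tool_pos: [0.4654, -0.3593, 0.1172]
tool_rot: [179.9, 0.1, 90.0]
force: [0.4, -0.1, -0.1]
grip_width: 0.0436
grasp_force: 0.0
```

View pics/s9.png

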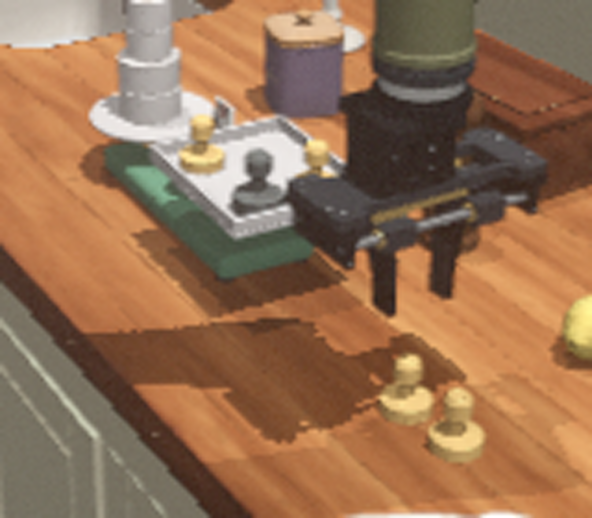

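The three placed weights stand upright in the tray. The fourth, at crop (408,390), is under the gripper. I also work out the pepper mill's position for clearance.

```bash
python3 -m pendant '[{"tx":0,"ty":0,"tz":0.6,"spin":0,"claw":0.5},{"tx":0,"ty":0,"tz":0.6,"spin":0,"claw":0.5},{"tx":0,"ty":0,"tz":0.45,"spin":0,"claw":0.5},{"tx":0,"ty":0,"tz":0,"spin":0,"claw":0.5},{"tx":0,"ty":0,"tz":0,"spin":0,"claw":0.85},{"tx":0,"ty":0,"tz":0,"spin":0,"claw":0.85},{"tx":0,"ty":0,"tz":0,"spin":0,"claw":0.85},{"tx":0,"ty":0,"tz":0,"spin":0,"claw":0.85},{"tx":0,"ty":0,"tz":0,"spin":0,"claw":0.85}]' 25
python3 - <<'E'
from h import *
print('mill',ray('side',345.8,254,0),'mill top',ray('side',225+460/3.7,150+229/3.7,.17))
E
```

```text
time_s: 47.2
tool_pos: [0.4653, -0.3595, 0.0344]
tool_rot: [179.9, 0.1, 90.0]
force: [-0.1, 0.6, 5.1]
grip_width: 0.0208
grasp_force: 25.0
mill [ 0.66608874 -0.14655518  0.        ] mill top [ 0.65691519 -0.16481418  0.17      ]
```

```bash
python3 -m pendant '[{"tx":0,"ty":0,"tz":-0.7,"spin":0,"claw":0.85},{"tx":0,"ty":0,"tz":-1,"spin":0,"claw":0.85},{"tx":0,"ty":0,"tz":-1,"spin":0,"claw":0.85},{"tx":0.5,"ty":0.1,"tz":-0.6,"spin":0,"claw":0.85},{"tx":0.9,"ty":0.2,"tz":0,"spin":0,"claw":0.85},{"tx":0.9,"ty":0.2,"tz":0,"spin":0,"claw":0.85},{"tx":0.9,"ty":0.2,"tz":0,"spin":0,"claw":0.85},{"tx":0.9,"ty":0.23,"tz":0,"spin":0,"claw":0.85},{"tx":0.9,"ty":0,"tz":0,"spin":0,"claw":0.85},{"tx":0.9,"ty":0,"tz":0,"spin":0,"claw":0.85}]'
python3 -m pendant '[{"tx":0.24,"ty":0,"tz":0,"spin":0,"claw":0.85},{"tx":0,"ty":0,"tz":0,"spin":0,"claw":0.85},{"tx":0,"ty":0,"tz":0.5,"spin":0,"claw":0.85},{"tx":0,"ty":0,"tz":0.5,"spin":0,"claw":0.85},{"tx":0,"ty":0,"tz":0.3,"spin":0,"claw":0.85},{"tx":0,"ty":0,"tz":0,"spin":0,"claw":0.85},{"tx":0,"ty":0,"tz":0,"spin":0,"claw":0.85}]'
```

```text
time_s: 48.45
tool_pos: [0.5109, -0.0625, 0.198]
tool_rot: [-179.9, 0.0, 90.0]
force: [-0.3, 0.4, -0.4]
grip_width: 0.0207
grasp_force: 25.0
time_s: 49.32
tool_pos: [0.5121, -0.0525, 0.1342]
tool_rot: [179.9, 0.0, 89.9]
force: [-0.7, -0.1, -0.5]
grip_width: 0.0208
grasp_force: 25.0
```

```bash
python3 -m pendant '[{"tx":0,"ty":0,"tz":0.17,"spin":0,"claw":0.85},{"tx":0,"ty":0,"tz":0,"spin":0,"claw":0.85},{"tx":0,"ty":0,"tz":0,"spin":0,"claw":0.5},{"tx":0,"ty":0,"tz":0,"spin":0,"claw":0.5},{"tx":0,"ty":0,"tz":0,"spin":0,"claw":0.5},{"tx":0,"ty":0,"tz":-0.4,"spin":0,"claw":0.5},{"tx":0,"ty":0,"tz":-1,"spin":0,"claw":0.5}]'
python3 -m pendant '[{"tx":-0.6,"ty":0,"tz":0,"spin":0,"claw":0.5},{"tx":-0.9,"ty":-0.2,"tz":0,"spin":0,"claw":0.5},{"tx":-0.9,"ty":-0.2,"tz":0,"spin":0,"claw":0.5},{"tx":-0.9,"ty":-0.2,"tz":0,"spin":0,"claw":0.5},{"tx":-0.9,"ty":-0.24,"tz":0,"spin":0,"claw":0.5},{"tx":-0.9,"ty":0,"tz":0,"spin":0,"claw":0.5},{"tx":-0.9,"ty":0,"tz":0.2,"spin":0,"claw":0.5},{"tx":-0.9,"ty":0,"tz":0.4,"spin":0,"claw":0.5},{"tx":-0.42,"ty":0,"tz":0.6,"spin":0,"claw":0.5},{"tx":0,"ty":0,"tz":0.4,"spin":0,"claw":0.5}]'
python3 -m pendant '[{"tx":0,"ty":0,"tz":0,"spin":0,"claw":0.5},{"tx":0,"ty":0,"tz":0,"spin":0,"claw":0.5}]'
```

```text
time_s: 50.2
tool_pos: [0.5101, -0.0519, 0.1952]
tool_rot: [-179.8, -0.1, 90.0]
force: [0.9, -1.0, 1.3]
grip_width: 0.0431
grasp_force: 0.0
time_s: 51.45
tool_pos: [0.4682, -0.4201, 0.1146]
tool_rot: [180.0, -0.0, 89.7]
force: [-0.3, 0.6, -0.6]
grip_width: 0.0434
grasp_force: 0.0
time_s: 51.7
tool_pos: [0.4704, -0.4168, 0.1167]
tool_rot: [179.9, 0.1, 90.1]
force: [-0.6, 0.4, -0.1]
grip_width: 0.0435
grasp_force: 0.0
```

```bash
python3 -m pendant '[{"tx":-0.03,"ty":0,"tz":0.6,"spin":0,"claw":0.5},{"tx":0,"ty":0,"tz":0.6,"spin":0,"claw":0.5},{"tx":0,"ty":0,"tz":0.44,"spin":0,"claw":0.5},{"tx":0,"ty":0,"tz":0,"spin":0,"claw":0.5},{"tx":0,"ty":0,"tz":0,"spin":0,"claw":0.85},{"tx":0,"ty":0,"tz":0,"spin":0,"claw":0.85},{"tx":0,"ty":0,"tz":0,"spin":0,"claw":0.85},{"tx":0,"ty":0,"tz":0,"spin":0,"claw":0.85},{"tx":0,"ty":0,"tz":0,"spin":0,"claw":0.85}]' 25
python3 -m pendant '[{"tx":0,"ty":0,"tz":-0.7,"spin":0,"claw":0.85},{"tx":0,"ty":0,"tz":-1,"spin":0,"claw":0.85},{"tx":0,"ty":0,"tz":-1,"spin":0,"claw":0.85},{"tx":0.5,"ty":0.1,"tz":-0.6,"spin":0,"claw":0.85},{"tx":0.9,"ty":0.12,"tz":0,"spin":0,"claw":0.85},{"tx":0.9,"ty":0,"tz":0,"spin":0,"claw":0.85},{"tx":0.9,"ty":0,"tz":0,"spin":0,"claw":0.85},{"tx":0.9,"ty":0,"tz":0,"spin":0,"claw":0.85},{"tx":0.9,"ty":0,"tz":0,"spin":0,"claw":0.85},{"tx":0.9,"ty":0,"tz":0,"spin":0,"claw":0.85}]'
python3 -m pendant '[{"tx":0.42,"ty":0,"tz":0,"spin":0,"claw":0.85},{"tx":0,"ty":0,"tz":0,"spin":0,"claw":0.85},{"tx":0,"ty":0,"tz":0.5,"spin":0,"claw":0.85},{"tx":0,"ty":0,"tz":0.5,"spin":0,"claw":0.85},{"tx":0,"ty":0,"tz":0.3,"spin":0,"claw":0.85},{"tx":0,"ty":0,"tz":0,"spin":0,"claw":0.85},{"tx":0,"ty":0,"tz":0,"spin":0,"claw":0.85}]'
python3 - <<'E'
from h import *
snap('side','s10f.png');im=cv2.imread('pics/s10f.png');cv2.imwrite('pics/s10.png',cv2.resize(im[170:290,225:345],None,fx=4.5,fy=4.5,interpolation=cv2.INTER_CUBIC))
E
```

```text
time_s: 52.82
tool_pos: [0.4697, -0.4199, 0.0339]
tool_rot: [179.9, 0.1, 89.9]
force: [-0.7, -0.1, 5.0]
grip_width: 0.0207
grasp_force: 25.0
time_s: 54.08
tool_pos: [0.4798, -0.123, 0.1975]
tool_rot: [-179.9, 0.0, 89.9]
force: [0.4, 0.4, -0.8]
grip_width: 0.0208
grasp_force: 25.0
time_s: 54.95
tool_pos: [0.481, -0.1041, 0.1337]
tool_rot: [179.9, 0.0, 89.9]
force: [-0.0, -0.3, -0.5]
grip_width: 0.0206
grasp_force: 25.0
```

View pics/s10.png

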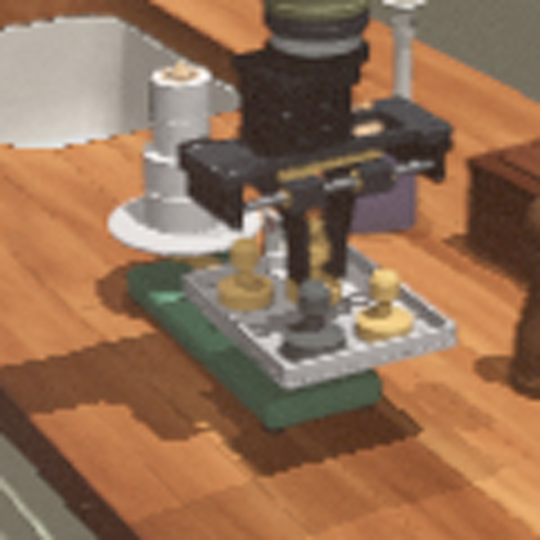

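Four weights stand in the tray, and the fifth hangs over the gap in the middle. I lower it gently and release.

```bash
python3 -m pendant '[{"tx":0,"ty":0,"tz":0.12,"spin":0,"claw":0.85},{"tx":0,"ty":0,"tz":0.1,"spin":0,"claw":0.85},{"tx":0,"ty":0,"tz":0.08,"spin":0,"claw":0.85},{"tx":0,"ty":0,"tz":0,"spin":0,"claw":0.85},{"tx":0,"ty":0,"tz":0,"spin":0,"claw":0.85}]'
```

```text
time_s: 55.62
tool_pos: [0.4805, -0.1035, 0.1181]
tool_rot: [180.0, 0.0, 90.0]
force: [0.4, -0.2, -0.8]
grip_width: 0.0206
grasp_force: 25.0
```

```bash
python3 -m pendant '[{"tx":0,"ty":0,"tz":0.05,"spin":0,"claw":0.85},{"tx":0,"ty":0,"tz":0.05,"spin":0,"claw":0.85},{"tx":0,"ty":0,"tz":0,"spin":0,"claw":0.85},{"tx":0,"ty":0,"tz":0,"spin":0,"claw":0.5},{"tx":0,"ty":0,"tz":0,"spin":0,"claw":0.5},{"tx":0,"ty":0,"tz":0,"spin":0,"claw":0.5},{"tx":0,"ty":0,"tz":-0.4,"spin":0,"claw":0.5},{"tx":0,"ty":0,"tz":-0.9,"spin":0,"claw":0.5},{"tx":0,"ty":0,"tz":-1,"spin":0,"claw":0.5}]'
python3 -m pendant '[{"tx":-0.8,"ty":-0.1,"tz":0,"spin":0,"claw":0.5},{"tx":-0.9,"ty":0,"tz":0,"spin":0,"claw":0.5},{"tx":-0.9,"ty":0,"tz":0,"spin":0,"claw":0.5},{"tx":-0.9,"ty":0,"tz":0,"spin":0,"claw":0.5},{"tx":-0.9,"ty":0,"tz":0,"spin":0,"claw":0.5},{"tx":-0.9,"ty":0,"tz":0,"spin":0,"claw":0.5},{"tx":0,"ty":0,"tz":0,"spin":0,"claw":0.5},{"tx":0,"ty":0,"tz":0,"spin":0,"claw":0.5},{"tx":0,"ty":0,"tz":0,"spin":0,"claw":0.5}]'
python3 - <<'E'
from h import *
snap('side','s11f.png');im=cv2.imread('pics/s11f.png');cv2.imwrite('pics/s11.png',cv2.resize(im[170:290,225:345],None,fx=5,fy=5,interpolation=cv2.INTER_CUBIC))
E
```

```text
time_s: 56.75
tool_pos: [0.4803, -0.1031, 0.2302]
tool_rot: [180.0, -0.0, 90.0]
force: [-0.0, -1.6, -0.1]
grip_width: 0.0433
grasp_force: 0.0
time_s: 57.88
tool_pos: [0.4759, -0.367, 0.229]
tool_rot: [180.0, 0.0, 90.1]
force: [-1.1, 0.0, -0.1]
grip_width: 0.0433
grasp_force: 0.0
```

View pics/s11.png

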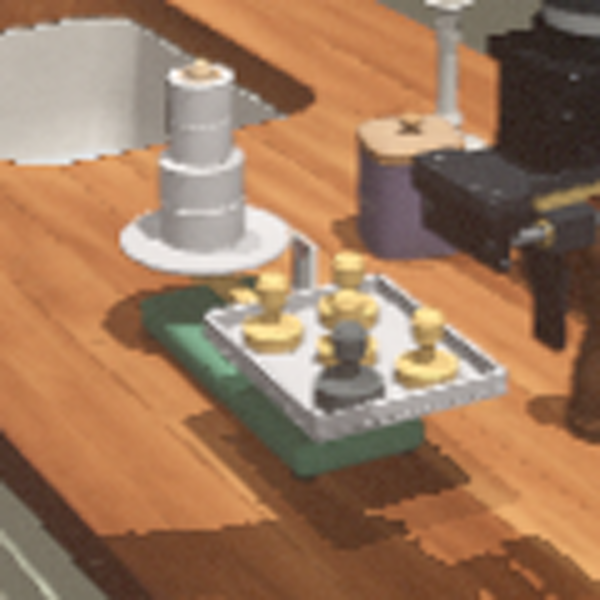

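All five weights stand in the tray. The spindle tip is back at (265.6,182.4), against (265.0,182.1) when empty and level and row 186 on the stop, so the beam is level.

```bash
python3 -m pendant '[{"tx":0,"ty":0,"tz":0,"spin":0,"claw":0.5},{"tx":0,"ty":0,"tz":0,"spin":0,"claw":0.5},{"tx":0,"ty":0,"tz":0,"spin":0,"claw":0.5},{"tx":0,"ty":0,"tz":0,"spin":0,"claw":0.5},{"tx":0,"ty":0,"tz":0,"spin":0,"claw":0.5},{"tx":0,"ty":0,"tz":0,"spin":0,"claw":0.5}]' && python3 -c "
from cell import env
print(env.sign_off())"
```

```text
time_s: 58.68
tool_pos: [0.4752, -0.3686, 0.228]
tool_rot: [-180.0, 0.0, 89.9]
force: [-0.2, -0.1, 0.4]
grip_width: 0.0437
grasp_force: 0.0
the job is handed in; nothing more can be done
None
```

Job handed in at 58.7 s: all four foil rolls are down on the spindle, all five counterweights (600 g) are in the right-hand pan, and the last camera view showed the beam level; sign-off returned no verdict.

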